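# Move four spark plugs to the bench rack in cylinder order

## Robot

A 7-joint arm with a two-finger parallel gripper is mounted at the origin on a cart in front of the work surface, level with it; the furniture and walls round the work are solid. World frame = base frame: x ahead of the robot, y to its left, z up, the work surface at z = 0. Lengths are in mm, angles in rad, forces in N, time in s.
With the tool pointing down it reaches from about 400 to 750 mm from the base axis. Payload 19.5 kg.
Tool frame: the origin (TCP) lies between the finger pads; the fingertips stand 8 mm ahead of it and the grasp point (between the pads) lies 11 mm behind it; z points along the fingers, y is the line along which they close (so a half turn about z gives the same grasp; the last joint's range is limited). The gripper opens to 85 mm and grips with 20 to 120 N. Pads are 22 mm wide; open, the fingers measure 114 mm over their backs; the gripper's body (76 mm by 85 mm) begins 54 mm behind the grasp point. The pads swing forward as they close: fully open they stand 13 mm farther back than shut.
Start: joints at [1.227, 0.707, -0.028, 1.485, 0.022, 0.951, -0.075], TCP at [170.906, -548.987, 239.268] pointing down, gripper open.
Joint ranges: [-2.71, 2.71], [-0.32, 2.16], [-1.57, 1.52], [0, 2.45], [-1.46, 4.6], [0, 2.02], [-2.83, 2.83]. Speed limits (rad/s): [1.89, 1.89, 2.57, 2.57, 3.01, 3.01, 3.01].

## Interface

Orientations are given as a 3x3 rotation matrix whose columns are the frame's x, y, z axes.
In Python, from workcell import arm gives the robot as it stands. The module is installed in compiled form; this text tells all that it offers.
- The arm moves only by the tool jog_arm, never from a script. Its argument "deltas" is a list of rows, each a list of 3 entries, a list of its own where there are three numbers: the shift along the tool's x, y, z in units of 0.03 m (1.0 is 0.03 m), then the turn about the tool's z in units of 0.08 rad (1.0 is 0.08 rad), then the opening, from 0 (shut) to 1 (fully open). A call has 1 to 5 rows; each row shifts and turns the commanded pose from where the row before left it, along the tool's axes as they then stand; what a row does not reach is not made up. A row lasts 1/8 s, in which the tool goes at most 62.5 mm and 10.7 degrees, less where a joint would pass 70% of its speed; a pose out of reach is approached as far as the arm can. A call with a number of a shift or a turn outside -1 to 1 is refused whole. A call with a gripper value outside its range is refused whole. The fingers move at their own pace and stop on an object; the grip force is fixed at half the most. Time passes only in rows, so rows that do not move let the fingers close. It gives the time, the measured TCP pose, the force, the opening and the grip force at its end, in the units of the state.
- arm.read_state(): the state, without advancing time (a new reading comes with each control period).
- arm.grab_frame(name): name is "scene" or "top"; returns the picture (400x640x3 uint8, blue, green, red); there is no depth.
- arm.camera_params(name): a dict with "intrinsics" (3x3 intrinsics, pixels), "k1" (the pictures are not rectified: a ray, as slopes to the right and down, at radius r is drawn at 1 + k1 r^2 times it, then the intrinsics apply), "R" (3x3) and "t" (3): a world point X has camera coordinates R X + t. Camera axes: x right, y down, z forward; pixel columns grow to the right and rows downward; lengths in mm; the calibration is good to about 2 mm. A picture is of the moment at which its call begins. camera_params takes no time and is no camera call.
- arm.sign_off(): hands the job in; it is judged then, once.
The state is a dict: "time_s": time; "joint_pos": joint angles; "joint_velocities": joint speeds; "joint_efforts": joint torques, N m; "tcp_pos": TCP position; "orientation": TCP orientation; "wrist_force": force on the tool from outside, world axes, zero at the start; "ft_torque": the same for the moment, N m; "finger_gap": opening from 0.0 (shut) to 1.0 (fully open); "gripper_force": force on a finger pad.
Only numpy, scipy, OpenCV 4.12 (cv2) and the standard library are available. Lean on these libraries where they do the work, as an engineer would, in place of code of your own. Each camera call takes 0.05 s, during which the arm holds its last target. There are 200 camera calls.

## Task

The four spark plugs lie in the wooden carry rack in cylinder order, number 1 at its pointed end. Move them to the metal bench rack in the same order, again counting from the pointed end: each laid down in its own notch, resting on both rails and about centred across them; either way round will do. Do not drop a plug or lay one on the bench, and leave the things round about where they stand.

Things in the scene. Friction and masses are not known exactly. Their poses are not given: they have to be found in the camera images.
- plug_1: Spark plug, cylinder 1; starts across carry_rack notch 1, next to the point. 75 mm long: white insulator 18 mm thick (x -38 to 0), hex 24 mm (1 to 13), thread 14 mm (14 to 33). Origin on the axis where insulator meets hex, 45 mm over the bench when racked; +x to threaded end (dips 3 deg); roll about x is free. Grip the insulator from above between the rails (40 mm gap).
- plug_2: Spark plug, cylinder 2; starts across carry_rack notch 2, 2nd from the point. 75 mm long: white insulator 18 mm thick (x -38 to 0), hex 24 mm (1 to 13), thread 14 mm (14 to 33). Origin on the axis where insulator meets hex, 45 mm over the bench when racked; +x to threaded end (dips 3 deg); roll about x is free. Grip the insulator from above between the rails (40 mm gap).
- plug_3: Spark plug, cylinder 3; starts across carry_rack notch 3, 3rd from the point. 75 mm long: white insulator 18 mm thick (x -38 to 0), hex 24 mm (1 to 13), thread 14 mm (14 to 33). Origin on the axis where insulator meets hex, 45 mm over the bench when racked; +x to threaded end (dips 3 deg); roll about x is free. Grip the insulator from above between the rails (40 mm gap).
- plug_4: Spark plug, cylinder 4; starts across carry_rack notch 4, at the square end. 75 mm long: white insulator 18 mm thick (x -38 to 0), hex 24 mm (1 to 13), thread 14 mm (14 to 33). Origin on the axis where insulator meets hex, 45 mm over the bench when racked; +x to threaded end (dips 3 deg); roll about x is free. Grip the insulator from above between the rails (40 mm gap).
- carry_rack: Wooden rack, holds the plugs at the start. Fixed. Base 180 x 62 mm, top 10 mm over bench, plus a 24 mm point at the number 1 end; two 8 mm rails along x, centred at y = +-24 mm, tooth tops 51 mm high. 90-degree V notches 36 mm wide, 18 deep, at x = +69, +23, -23, -69 mm = numbers 1 to 4. Origin: middle of the row, at bench height; +x to the pointed end, z up.
- bench_rack: Metal rack, empty; 1 to 4 punch marks under each notch. Fixed. Base 180 x 62 mm, top 10 mm over bench, plus a 24 mm point at the number 1 end; two 6 mm rails along x, centred at y = +-24 mm, tooth tops 51 mm high. 90-degree V notches 36 mm wide, 18 deep, at x = +69, +23, -23, -69 mm = numbers 1 to 4. Origin: middle of the row, at bench height; +x to the pointed end, z up.
- feeler_box: Bystander, to be left alone: black upright case of feeler gauges, 40 x 28 x 98 mm high, loose; origin under its centre.
- plug_carton: Bystander, to be left alone: small carton, 48 x 84 x 50 mm high, loose; origin under its centre.
- brake_bottle: Bystander, to be left alone: small dark bottle with a screw cap, 37 mm across, 68 mm high, loose; origin under its centre.
Things that resemble listed ones, but are neither listed nor needed, are in the scene too. Leave any turquoise look-alike of the plug_2 alone.

How it is judged (in metres and radians):
At the end, for the whole second after the job is handed in: Plug k lies in notch k of the bench rack from its pointed end: within 8 mm along the row and 12 mm across it, origin 38 to 53 mm over the bench, within 0.2 rad of square, let go and at rest; feeler box, carton and bottle upright, within 20 mm of where they stood (x of plug_1 in the frame of bench_rack between 0.061 and 0.077 m and y of plug_1 in the frame of bench_rack between -0.012 and 0.012 m and z of plug_1 in the frame of bench_rack between 0.038 and 0.053 m and angle between the x axis of each of plug_1, plug_2, plug_3, plug_4 and the y axis of bench_rack, either way round below 0.2 rad and contact force between the fingers and plug_1 below 0.05 N and linear speed of each of plug_1, plug_2, plug_3, plug_4 below 0.02 m/s and angular speed of each of plug_1, plug_2, plug_3, plug_4 below 0.3 rad/s and x of plug_2 in the frame of bench_rack between 0.015 and 0.031 m and y of plug_2 in the frame of bench_rack between -0.012 and 0.012 m and z of plug_2 in the frame of bench_rack between 0.038 and 0.053 m and contact force between the fingers and plug_2 below 0.05 N and x of plug_3 in the frame of bench_rack between -0.031 and -0.015 m and y of plug_3 in the frame of bench_rack between -0.012 and 0.012 m and z of plug_3 in the frame of bench_rack between 0.038 and 0.053 m and contact force between the fingers and plug_3 below 0.05 N and x of plug_4 in the frame of bench_rack between -0.077 and -0.061 m and y of plug_4 in the frame of bench_rack between -0.012 and 0.012 m and z of plug_4 in the frame of bench_rack between 0.038 and 0.053 m and contact force between the fingers and plug_4 below 0.05 N and distance of each of feeler_box, plug_carton, brake_bottle from where it was at the start of the episode below 0.02 m and angle between each of feeler_box, plug_carton, brake_bottle's own z axis and vertical below 0.15 rad); the robot touches nothing.
It fails at once if a spark plug lies on the bench or the floor (height (world z) of any of plug_1, plug_2, plug_3, plug_4 below 0.02 m).
It fails at once if a spark plug is dropped: free of the fingers it moves faster than 0.7 m/s (a fall of 25 mm) ((contact force between the fingers and plug_1 below 0.05 N and linear speed of plug_1 above 0.7 m/s) or (contact force between the fingers and plug_2 below 0.05 N and linear speed of plug_2 above 0.7 m/s) or (contact force between the fingers and plug_3 below 0.05 N and linear speed of plug_3 above 0.7 m/s) or (contact force between the fingers and plug_4 below 0.05 N and linear speed of plug_4 above 0.7 m/s)).
It fails at once if the feeler box, the carton or the bottle is pushed more than 30 mm or knocked over (distance of any of feeler_box, plug_carton, brake_bottle from where it was at the start of the episode above 0.03 m or angle between any of feeler_box, plug_carton, brake_bottle's own z axis and vertical above 0.5 rad).
It also fails if it takes over 80 s, if anything falls off the work surface, if the arm or the gripper's body presses on something with over 40 N, if the wrist force passes 120 N, or if a joint passes its speed limit or range.

## Working session

There is one attempt and no reset: what is moved stays moved. The work goes in short steps, Python scripts to look and compute and a tool call to move; the robot and the scene stay as the last step left them, time stands still between calls to the robot, and variables do not carry over. Pictures are saved under pics/ and viewed, at most 14 in all, crops included, and the job is handed in when it is done.

Besides the shell and the picture viewer there is one more tool, called after ">>>" in YAML: its name, and indented under it one key for each argument. jog_arm: Moves the arm, as the interface text tells. Its arguments: {"type":"object","properties":{"deltas":{"type":"array","items":{"type":"array"}}},"required":["deltas"]}

```bash
mkdir -p pics; python3 - <<'E'
from workcell import arm
import cv2
for n in("scene","top"):
    cv2.imwrite(f"pics/{n}0.png",arm.grab_frame(n)); p=arm.camera_params(n); print(n,p)
s=arm.read_state();print(s['time_s'],s['tcp_pos'],s['orientation'],s['finger_gap'])
E
```

```text
scene {'intrinsics': array([[458.44957893,   0.        , 321.4328307 ],
       [  0.        , 458.44957893, 205.96732599],
       [  0.        ,   0.        ,   1.        ]]), 'k1': -0.10749028172670436, 'R': array([[-0.78543871, -0.61863186, -0.01951054],
       [-0.37516643,  0.50092397, -0.77995213],
       [ 0.49227653, -0.6052849 , -0.62553498]]), 't': array([ 573.85318351,   60.24834948, 1084.48392964])}
top {'intrinsics': array([[432.9214668 ,   0.        , 322.59417822],
       [  0.        , 432.9214668 , 188.08724449],
       [  0.        ,   0.        ,   1.        ]]), 'k1': -0.07434410702827972, 'R': array([[-0.01876398, -0.99961333,  0.02052103],
       [-0.99194277,  0.01604018, -0.12566721],
       [ 0.12528945, -0.02271371, -0.99186019]]), 't': array([317.40775125, 497.73062468, 865.96947984])}
0.1 [ 170.84420233 -548.79389162  238.88330612] [[ 9.54796209e-01  2.97260978e-01 -3.32600248e-04]
 [ 2.97261161e-01 -9.54795759e-01  9.27710796e-04]
 [-4.17930883e-05 -9.84643887e-04 -9.99999514e-01]] 0.99851471439151
```

View pics/top0.png

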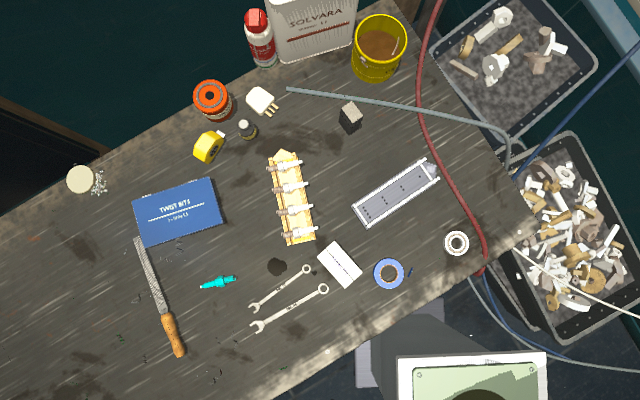

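View pics/scene0.png

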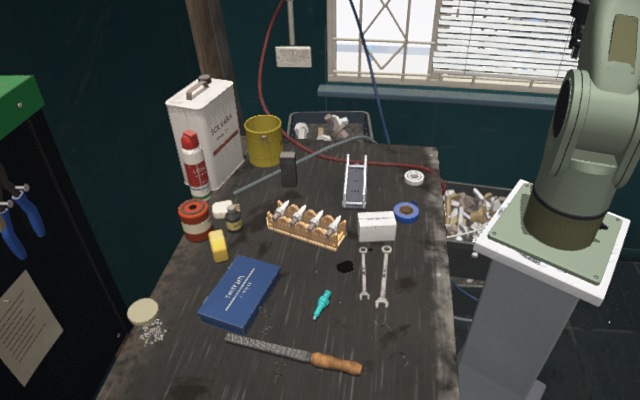

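The top view shows the carry rack from about (284,152), its point, to (300,240), and the bench rack from (357,218) to about (437,168). The feeler box is at (350,117), the carton at (340,264) and the bottle at (247,128). I'll enlarge both racks next.

```bash
python3 - <<'E'
import cv2,numpy as np
a=cv2.imread("pics/top0.png")
cv2.imwrite("pics/c1.png",np.hstack([cv2.resize(a[145:250,258:328],None,fx=5.6,fy=5.6,interpolation=cv2.INTER_CUBIC),cv2.resize(a[145:250,345:415+0],None,fx=5.6,fy=5.6,interpolation=cv2.INTER_CUBIC)]))
cv2.imwrite("pics/c2.png",cv2.resize(a[150:235,345:445],None,fx=7,fy=7,interpolation=cv2.INTER_CUBIC))
E
```

```text
(no output)
```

View pics/c1.png

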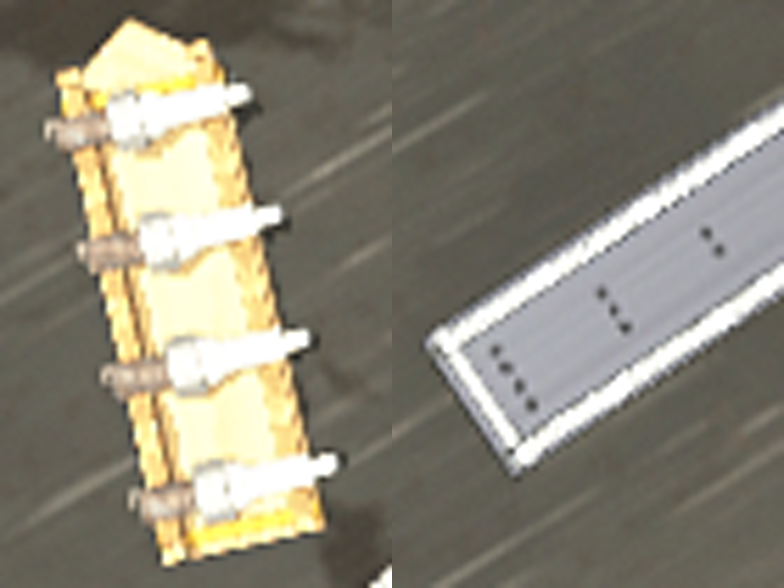

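View pics/c2.png

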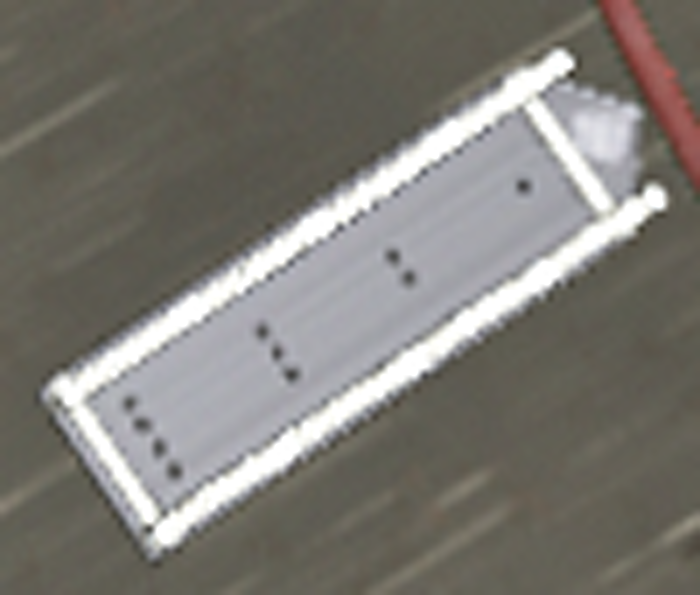

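The crops show the plugs with threads on the left and insulators on the right. Thread ends are at (45,132), (80,252), (102,377) and (132,503), and tips at (250,95), (282,215), (310,338) and (338,462). The bench rack's single punch mark is at the upper right, next to the grey point.

```bash
cat > h.py <<'E'
import numpy as np,cv2
from workcell import arm
def back(n,uv,z):
    p=arm.camera_params(n);K=p['intrinsics'];d=np.array([p['k1'],0,0,0,0.])
    # drawn = ray*(1+k1 r^2): OpenCV's model
    q=cv2.undistortPoints(np.array(uv,float).reshape(-1,1,2),K,d)[:,0]
    R,t=p['R'],p['t'];c=-R.T@t
    D=np.c_[q,np.ones(len(q))]@R
    return c+D*((np.broadcast_to(z,len(q))-c[2])/D[:,2])[:,None]
def proj(n,X):
    p=arm.camera_params(n)
    return cv2.projectPoints(np.array(X,float).reshape(-1,1,3),cv2.Rodrigues(p['R'])[0],p['t'],p['intrinsics'],np.array([p['k1'],0,0,0,0.]))[0][:,0]
def crop(uv,f,o): return (np.array(uv)+.5)/f-.5+np.array(o)
E
python3 - <<'E'
from h import *
np.set_printoptions(precision=1,suppress=True)
f=5.6;o=(258,145)
th=back("top",crop([(45,132),(80,252),(102,377),(132,503)],f,o),43)
ti=back("top",crop([(250,95),(282,215),(310,338),(338,462)],f,o),47)
hx=back("top",crop([(145,118),(178,240),(205,362),(232,487)],f,o),45)
d=th-ti;L=np.linalg.norm(d,axis=1);print("len",L,"ang",np.arctan2(d[:,1],d[:,0]))
print("orig est",ti+d/L[:,None]*38,"hexb",hx)
c=back("top",crop([(165,562),(325,525),(130,18)],f,o),[51,51,10]);print("carry corners",c)
f=7;o=(345,150)
m=back("top",crop([(523,186),(400.5,267.5),(277,353),(151,437)],f,o),10)
r=back("top",crop([(52,393),(158,547),(570,58),(660,195)],f,o),51)
print("marks",m,np.linalg.norm(np.diff(m,axis=0),axis=1),"cent",m.mean(0),"ang",np.arctan2(*(m[0]-m[3])[1::-1]))
print("rail",r,r.mean(0),np.arctan2(*(r[2]-r[0])[1::-1]),np.linalg.norm(r[2]-r[0]),np.linalg.norm(r[1]-r[0]))
print("feeler,bottle,carton",back("top",[(350,117),(247,128),(340,264)],[98,68,50]))
E
```

```text
len [75.9 74.4 76.2 75.2] ang [1.7 1.7 1.7 1.7]
orig est [[550.  387.   45. ]
 [505.7 376.   45. ]
 [460.7 366.6  45. ]
 [415.7 357.2  45. ]] hexb [[548.4 387.9  45. ]
 [503.5 376.3  45. ]
 [459.1 367.   45. ]
 [414.2 357.9  45. ]]
carry corners [[388.  381.7  51. ]
 [400.  324.9  51. ]
 [593.5 395.7  10. ]]
marks [[527.8 101.5  10. ]
 [503.4 140.3  10. ]
 [478.1 178.9  10. ]
 [453.4 217.8  10. ]] [45.8 46.2 46.1] cent [490.7 159.6  10. ] ang -1.0014479596933328
rail [[463.7 250.9  51. ]
 [419.2 221.8  51. ]
 [559.3  96.   51. ]
 [518.4  71.5  51. ]] [490.2 160.   51. ] -1.0176755969312594 181.97976745876437 53.239612959941184
feeler,bottle,carton [[633.2 254.2  98. ]
 [622.2 459.1  68. ]
 [348.6 277.6  50. ]]
```

```bash
cat >> h.py <<'E'
import math
CA=(482.8,371.8,0.214); BE=(490.5,159.8,-1.003)
NX=[69,23,-23,-69]
def at(rack,x,y):
    a=rack[2]; return np.array([rack[0]+x*math.cos(a)-y*math.sin(a), rack[1]+x*math.sin(a)+y*math.cos(a)])
def plan(ways,grip):
    """ways: (x,y,z,yaw of tool y); prints rows from the measured pose"""
    s=arm.read_state(); P=np.array(s['tcp_pos']); O=np.array(s['orientation']); yaw=math.atan2(O[1,1],O[0,1])
    print("t",round(s['time_s'],2),"tcp",P.round(1),"yaw",round(yaw,3),"gap",round(s['finger_gap'],3),"F",np.round(s['wrist_force'],1),"g",np.round(s['gripper_force'],1))
    rows=[]
    for w in ways:
        T=np.array(w[:3]); dy=(w[3]-yaw+math.pi)%(2*math.pi)-math.pi
        n=max(1,math.ceil(max(np.linalg.norm(T-P)/30-.05,abs(dy)/.08-.03)))
        for i in range(n):
            st=(T-P)/(n-i); a=yaw
            ty=np.array([math.cos(a),math.sin(a),0]); tx=np.array([-math.sin(a),math.cos(a),0])
            da=dy/n
            r=[round(float(v),2) for v in (st@tx/30,st@ty/30,-st[2]/30)]; u=round(-da/.08,2)
            u=max(-1,min(1,u))
            rows.append([r,u,grip]); P=P+30*(r[0]*tx+r[1]*ty)+np.array([0,0,-30*r[2]]); yaw-=u*.08
    for i in range(0,len(rows),5): print(rows[i:i+5])
E
python3 - <<'E'
from h import *
g=at(CA,69,-10);print(g)
plan([(520,-150,200,-.6),(560,100,180,-.1),(*g,130,.214)],.35)
E
```

```text
[552.34976192 376.6816613 ]
t 0.1 tcp [ 170.8 -548.8  238.9] yaw -1.269 gap 0.999 F [0.9 0.3 0.1] g 0.0
[[[0.84, -0.51, 0.07], -0.46, 0.35], [[0.86, -0.48, 0.07], -0.46, 0.35], [[0.87, -0.45, 0.07], -0.46, 0.35], [[0.89, -0.42, 0.07], -0.46, 0.35], [[0.9, -0.38, 0.07], -0.46, 0.35]]
[[[0.92, -0.35, 0.07], -0.46, 0.35], [[0.93, -0.32, 0.07], -0.46, 0.35], [[0.94, -0.28, 0.07], -0.46, 0.35], [[0.95, -0.25, 0.07], -0.46, 0.35], [[0.96, -0.21, 0.07], -0.46, 0.35]]
[[[0.96, -0.18, 0.07], -0.46, 0.35], [[0.97, -0.14, 0.08], -0.46, 0.35], [[0.98, -0.11, 0.07], -0.46, 0.35], [[0.98, -0.07, 0.08], -0.46, 0.35], [[0.98, -0.04, 0.07], -0.46, 0.35]]
[[[0.98, 0.0, 0.08], -0.46, 0.35], [[0.98, 0.04, 0.07], -0.46, 0.35], [[0.98, 0.07, 0.08], -0.46, 0.35], [[0.84, -0.41, 0.07], -0.7, 0.35], [[0.87, -0.36, 0.07], -0.7, 0.35]]
[[[0.88, -0.31, 0.07], -0.7, 0.35], [[0.9, -0.26, 0.08], -0.7, 0.35], [[0.91, -0.21, 0.07], -0.7, 0.35], [[0.93, -0.15, 0.08], -0.7, 0.35], [[0.93, -0.1, 0.07], -0.7, 0.35]]
[[[0.94, -0.05, 0.08], -0.7, 0.35], [[0.94, -0.0, 0.07], -0.7, 0.35], [[0.91, -0.12, 0.17], -0.4, 0.35], [[0.92, -0.09, 0.17], -0.4, 0.35], [[0.92, -0.06, 0.17], -0.4, 0.35]]
[[[0.92, -0.03, 0.17], -0.4, 0.35], [[0.92, -0.0, 0.16], -0.4, 0.35], [[0.92, 0.03, 0.17], -0.4, 0.35], [[0.92, 0.05, 0.16], -0.4, 0.35], [[0.92, 0.09, 0.17], -0.4, 0.35]]
[[[0.92, 0.11, 0.16], -0.4, 0.35], [[0.91, 0.15, 0.17], -0.4, 0.35]]
```

>>> jog_arm:
  deltas:
    - [[0.84, -0.51, 0.07], -0.46, 0.35]
    - [[0.86, -0.48, 0.07], -0.46, 0.35]
    - [[0.87, -0.45, 0.07], -0.46, 0.35]
    - [[0.89, -0.42, 0.07], -0.46, 0.35]
    - [[0.9, -0.38, 0.07], -0.46, 0.35]

```text
time_s: 0.72
tcp_pos: [268.6, -437.5, 228.6]
orientation: [[0.884, 0.468, -0.0], [0.468, -0.884, 0.0], [-0.0, -0.001, -1.0]]
wrist_force: [0.5, -0.4, 0.5]
finger_gap: 0.352
gripper_force: 0.0
```

>>> jog_arm:
  deltas:
    - [[0.92, -0.35, 0.07], -0.46, 0.35]
    - [[0.93, -0.32, 0.07], -0.46, 0.35]
    - [[0.94, -0.28, 0.07], -0.46, 0.35]
    - [[0.95, -0.25, 0.07], -0.46, 0.35]
    - [[0.96, -0.21, 0.07], -0.46, 0.35]

```text
time_s: 1.35
tcp_pos: [365.8, -326.7, 218.1]
orientation: [[0.783, 0.622, -0.0], [0.622, -0.783, 0.0], [-0.0, -0.0, -1.0]]
wrist_force: [0.6, -0.5, 0.3]
finger_gap: 0.348
gripper_force: 0.0
```

>>> jog_arm:
  deltas:
    - [[0.96, -0.18, 0.07], -0.46, 0.35]
    - [[0.97, -0.14, 0.07], -0.46, 0.35]
    - [[0.98, -0.11, 0.07], -0.46, 0.35]
    - [[0.98, -0.07, 0.07], -0.46, 0.35]
    - [[0.98, -0.04, 0.07], -0.46, 0.35]

```text
time_s: 1.98
tcp_pos: [462.5, -215.8, 207.6]
orientation: [[0.656, 0.755, -0.0], [0.755, -0.656, 0.0], [-0.0, -0.0, -1.0]]
wrist_force: [0.1, -0.3, 0.6]
finger_gap: 0.348
gripper_force: 0.0
```

>>> jog_arm:
  deltas:
    - [[0.98, 0, 0.07], -0.46, 0.35]
    - [[0.98, 0.04, 0.07], -0.46, 0.35]
    - [[0.98, 0.07, 0.07], -0.46, 0.35]
    - [[0.84, -0.41, 0.07], -0.7, 0.35]
    - [[0.87, -0.36, 0.07], -0.7, 0.35]

```text
time_s: 2.6
tcp_pos: [528.8, -93.5, 197.0]
orientation: [[0.473, 0.881, -0.001], [0.881, -0.473, 0.0], [-0.0, -0.001, -1.0]]
wrist_force: [1.3, 0.4, -0.6]
finger_gap: 0.353
gripper_force: 0.0
```

>>> jog_arm:
  deltas:
    - [[0.88, -0.31, 0.07], -0.7, 0.35]
    - [[0.9, -0.26, 0.07], -0.7, 0.35]
    - [[0.91, -0.21, 0.07], -0.7, 0.35]
    - [[0.93, -0.15, 0.07], -0.7, 0.35]
    - [[0.93, -0.1, 0.07], -0.7, 0.35]

```text
time_s: 3.22
tcp_pos: [551.1, 45.1, 186.5]
orientation: [[0.211, 0.977, -0.0], [0.977, -0.211, 0.0], [-0.0, -0.0, -1.0]]
wrist_force: [0.9, -0.1, -0.4]
finger_gap: 0.356
gripper_force: 0.0
```

>>> jog_arm:
  deltas:
    - [[0.94, -0.05, 0.07], -0.7, 0.35]
    - [[0.94, 0, 0.07], -0.7, 0.35]
    - [[0.91, -0.12, 0.17], -0.4, 0.35]
    - [[0.92, -0.09, 0.17], -0.4, 0.35]
    - [[0.92, -0.06, 0.17], -0.4, 0.35]

```text
time_s: 3.85
tcp_pos: [557.7, 183.6, 166.9]
orientation: [[0.006, 1.0, -0.001], [1.0, -0.006, -0.0], [-0.0, -0.001, -1.0]]
wrist_force: [-1.2, -0.0, -0.2]
finger_gap: 0.347
gripper_force: 0.0
```

```bash
python3 - <<'E'
from h import *
plan([(*at(CA,69,-10),120,.214)],.35)
E
```

```text
t 3.85 tcp [557.7 183.6 166.9] yaw -0.006 gap 0.347 F [-1.2 -0.  -0.2] g 0.0
[[[0.92, -0.03, 0.22], -0.39, 0.35], [[0.92, -0.0, 0.22], -0.39, 0.35], [[0.92, 0.03, 0.22], -0.39, 0.35], [[0.92, 0.05, 0.23], -0.39, 0.35], [[0.91, 0.08, 0.22], -0.39, 0.35]]
[[[0.91, 0.11, 0.23], -0.39, 0.35], [[0.91, 0.15, 0.22], -0.39, 0.35]]
```

Time is plentiful and tracking is exact.

>>> jog_arm:
  deltas:
    - [[0.92, -0.03, 0.22], -0.39, 0.35]
    - [[0.92, 0, 0.22], -0.39, 0.35]
    - [[0.92, 0.03, 0.22], -0.39, 0.35]
    - [[0.92, 0.05, 0.23], -0.39, 0.35]
    - [[0.91, 0.08, 0.22], -0.39, 0.35]

```text
time_s: 4.47
tcp_pos: [553.9, 321.4, 133.5]
orientation: [[-0.15, 0.989, -0.001], [0.989, 0.15, -0.0], [-0.0, -0.001, -1.0]]
wrist_force: [0.2, 0.0, -0.3]
finger_gap: 0.353
gripper_force: 0.0
```

>>> jog_arm:
  deltas:
    - [[0.91, 0.11, 0.23], -0.39, 0.35]
    - [[0.91, 0.15, 0.22], -0.39, 0.35]
    - [[0, 0, 0], 0, 0.35]

```text
time_s: 4.85
tcp_pos: [551.6, 377.6, 119.4]
orientation: [[-0.213, 0.977, -0.002], [0.977, 0.213, 0.0], [0.001, -0.002, -1.0]]
wrist_force: [0.9, -0.2, -0.2]
finger_gap: 0.354
gripper_force: 0.0
```

```bash
python3 - <<'E'
from h import *
a=arm.grab_frame("scene");b=arm.grab_frame("top")
cv2.imwrite("pics/s1.png",np.hstack([cv2.resize(a[150:260,250:370],None,fx=3.3,fy=5*.66,interpolation=cv2.INTER_CUBIC),cv2.resize(b[140:250,250:370],None,fx=3.3,fy=3.3,interpolation=cv2.INTER_CUBIC)]))
plan([(*at(CA,69,-10),34,.214)],.35)
E
```

```text
t 4.95 tcp [552.8 375.3 120.2] yaw 0.211 gap 0.355 F [ 0.1 -0.9 -0.3] g 0.0
[[[0.02, -0.0, 0.96], -0.01, 0.35], [[0.01, -0.0, 0.96], -0.01, 0.35], [[0.02, -0.0, 0.95], -0.01, 0.35]]
```

View pics/s1.png

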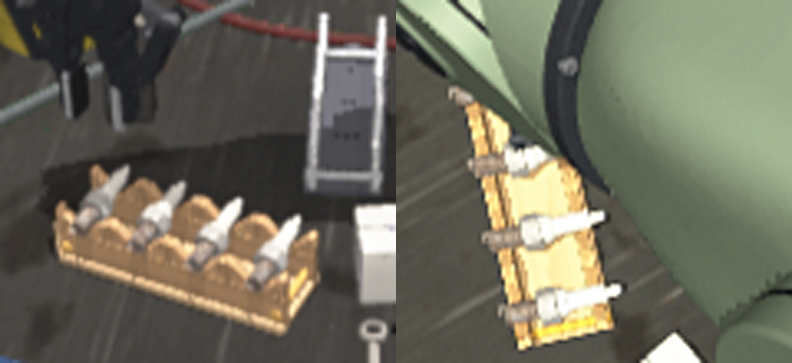

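The scene crop shows the fingers straddling plug 1 from above, with the rail teeth rounded. I'll descend in steps.

>>> jog_arm:
  deltas:
    - [[0.02, 0, 0.8], 0, 0.35]
    - [[0.02, 0, 0.8], 0, 0.35]
    - [[0, 0, 0.6], 0, 0.35]
    - [[0, 0, 0.3], 0, 0.35]
    - [[0, 0, 0.2], 0, 0.35]

```text
time_s: 5.58
tcp_pos: [552.5, 379.0, 40.2]
orientation: [[-0.21, 0.978, 0.001], [0.978, 0.21, 0.004], [0.004, 0.002, -1.0]]
wrist_force: [-4.1, 10.9, 8.6]
finger_gap: 0.349
gripper_force: 5.7
```

>>> jog_arm:
  deltas:
    - [[0, 0, 0.1], 0, 0.35]
    - [[0, 0, 0], 0, 0.35]

```text
time_s: 5.82
tcp_pos: [552.4, 378.9, 37.2]
orientation: [[-0.21, 0.978, 0.0], [0.978, 0.21, 0.004], [0.004, 0.001, -1.0]]
wrist_force: [-1.7, 11.9, -0.5]
finger_gap: 0.35
gripper_force: 6.2
```

>>> jog_arm:
  deltas:
    - [[0.05, 0, 0], 0, 0.35]
    - [[0, 0, 0], 0, 0.3]
    - [[0, 0, 0], 0, 0.25]
    - [[0, 0, 0], 0, 0.2]

```text
time_s: 6.32
tcp_pos: [551.7, 378.8, 36.9]
orientation: [[-0.21, 0.978, -0.001], [0.978, 0.21, 0.001], [0.001, -0.001, -1.0]]
wrist_force: [-7.0, 4.5, 4.8]
finger_gap: 0.203
gripper_force: 20.6
```

>>> jog_arm:
  deltas:
    - [[0, 0, 0], 0, 0.1]
    - [[0, 0, 0], 0, 0]
    - [[0, 0, 0], 0, 0]
    - [[0, 0, 0], 0, 0]

```text
time_s: 6.82
tcp_pos: [551.6, 378.8, 36.9]
orientation: [[-0.21, 0.978, -0.001], [0.978, 0.21, 0.001], [0.001, -0.001, -1.0]]
wrist_force: [-7.9, 2.7, 7.1]
finger_gap: 0.189
gripper_force: 64.5
```

Gripped on the insulator (the gap matches about 18 mm, not the hex). Now lift.

>>> jog_arm:
  deltas:
    - [[0, 0, -0.3], 0, 0]
    - [[0, 0, -0.6], 0, 0]
    - [[0, 0, -0.8], 0, 0]
    - [[0, 0, -0.9], 0, 0]
    - [[0, 0, -0.2], 0, 0]

```text
time_s: 7.45
tcp_pos: [553.2, 378.1, 122.5]
orientation: [[-0.209, 0.978, 0.002], [0.978, 0.209, 0.001], [0.0, 0.002, -1.0]]
wrist_force: [-0.2, -0.1, -0.7]
finger_gap: 0.186
gripper_force: 64.1
```

```bash
python3 - <<'E'
from h import *
plan([(*at(BE,69,-8),120,-1.003)],0)
E
```

```text
t 7.45 tcp [553.2 378.1 122.5] yaw 0.211 gap 0.186 F [-0.2 -0.1 -0.7] g 64.1
[[[-0.56, -0.19, 0.01], 0.95, 0], [[-0.57, -0.15, 0.0], 0.95, 0], [[-0.58, -0.1, 0.01], 0.95, 0], [[-0.59, -0.06, 0.0], 0.95, 0], [[-0.59, -0.01, 0.01], 0.95, 0]]
[[[-0.59, 0.03, 0.0], 0.95, 0], [[-0.58, 0.08, 0.01], 0.95, 0], [[-0.58, 0.12, 0.0], 0.95, 0], [[-0.56, 0.16, 0.01], 0.95, 0], [[-0.55, 0.21, 0.0], 0.95, 0]]
[[[-0.53, 0.25, 0.01], 0.95, 0], [[-0.51, 0.29, 0.0], 0.95, 0], [[-0.49, 0.33, 0.01], 0.95, 0], [[-0.47, 0.36, 0.0], 0.95, 0], [[-0.44, 0.39, 0.01], 0.95, 0]]
[[[-0.4, 0.43, 0.0], 0.95, 0]]
```

>>> jog_arm:
  deltas:
    - [[-0.56, -0.19, 0], 0.95, 0]
    - [[-0.57, -0.15, 0], 0.95, 0]
    - [[-0.58, -0.1, 0], 0.95, 0]
    - [[-0.59, -0.06, 0], 0.95, 0]
    - [[-0.59, -0.01, 0], 0.95, 0]

```text
time_s: 8.07
tcp_pos: [541.9, 289.2, 120.0]
orientation: [[0.17, 0.985, -0.001], [0.985, -0.17, -0.001], [-0.001, -0.0, -1.0]]
wrist_force: [0.4, 0.3, -1.5]
finger_gap: 0.188
gripper_force: 64.1
```

>>> jog_arm:
  deltas:
    - [[-0.59, 0.03, 0], 0.95, 0]
    - [[-0.58, 0.08, 0], 0.95, 0]
    - [[-0.58, 0.12, 0], 0.95, 0]
    - [[-0.56, 0.16, 0], 0.95, 0]
    - [[-0.55, 0.21, 0], 0.95, 0]

```text
time_s: 8.7
tcp_pos: [532.0, 201.7, 120.5]
orientation: [[0.525, 0.851, -0.0], [0.851, -0.525, -0.0], [-0.0, -0.0, -1.0]]
wrist_force: [-0.4, -0.9, -0.8]
finger_gap: 0.186
gripper_force: 64.1
```

>>> jog_arm:
  deltas:
    - [[-0.53, 0.25, 0], 0.95, 0]
    - [[-0.51, 0.29, 0], 0.95, 0]
    - [[-0.49, 0.33, 0], 0.95, 0]
    - [[-0.47, 0.36, 0], 0.95, 0]
    - [[-0.44, 0.39, 0], 0.95, 0]

```text
time_s: 9.32
tcp_pos: [521.9, 113.9, 120.6]
orientation: [[0.804, 0.595, 0.0], [0.595, -0.804, 0.0], [0.0, -0.0, -1.0]]
wrist_force: [-0.3, 0.1, -0.4]
finger_gap: 0.191
gripper_force: 64.1
```

>>> jog_arm:
  deltas:
    - [[-0.4, 0.43, 0], 0.95, 0]
    - [[0, 0, 0], 0, 0]

```text
time_s: 9.57
tcp_pos: [520.2, 96.1, 120.6]
orientation: [[0.846, 0.534, -0.0], [0.534, -0.846, -0.0], [-0.0, 0.0, -1.0]]
wrist_force: [-0.3, 1.0, 0.1]
finger_gap: 0.186
gripper_force: 64.1
```

```bash
python3 - <<'E'
from h import *
a=arm.grab_frame("scene")
cv2.imwrite("pics/s2.png",cv2.resize(a[110:250,270:440],None,fx=4,fy=4,interpolation=cv2.INTER_CUBIC))
plan([(*at(BE,69,-8),60,-1.003)],0)
E
```

```text
t 9.62 tcp [520.3  97.2 120.6] yaw -1.005 gap 0.188 F [ 0.4  0.7 -0.9] g 64.1
[[[0.01, 0.0, 1.01], -0.01, 0], [[0.01, 0.01, 1.01], -0.01, 0]]
```

View pics/s2.png

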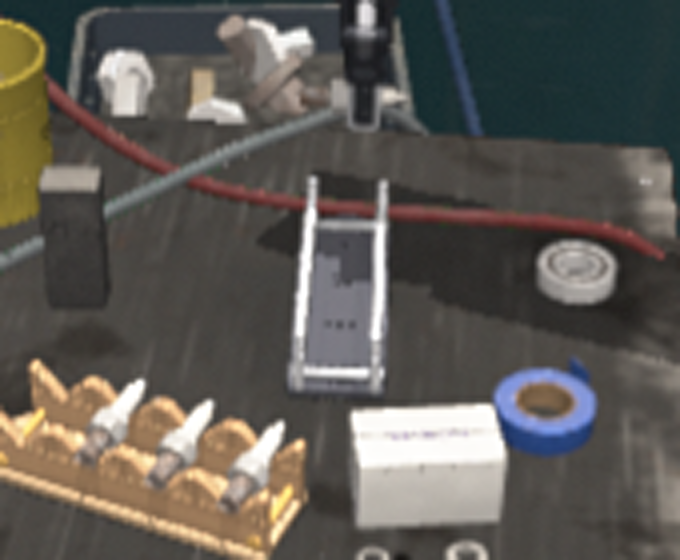

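The scene shows plug 1 held at (365,100) in the crop, over the far, pointed end of the bench rack; the rest is undisturbed. Descending.

>>> jog_arm:
  deltas:
    - [[0, 0, 0.8], 0, 0]
    - [[0, 0, 0.8], 0, 0]
    - [[0, 0, 0.6], 0, 0]
    - [[0, 0, 0.3], 0, 0]
    - [[0, 0, 0.2], 0, 0]

```text
time_s: 10.25
tcp_pos: [520.3, 97.9, 39.4]
orientation: [[0.843, 0.537, 0.0], [0.537, -0.843, 0.0], [0.0, -0.0, -1.0]]
wrist_force: [-0.7, -0.8, -1.3]
finger_gap: 0.191
gripper_force: 64.1
```

>>> jog_arm:
  deltas:
    - [[0, 0, 0.05], 0, 0]
    - [[0, 0, 0], 0, 0]

```text
time_s: 10.5
tcp_pos: [520.3, 97.6, 38.4]
orientation: [[0.844, 0.537, 0.0], [0.537, -0.844, 0.0], [0.001, 0.0, -1.0]]
wrist_force: [-0.7, 1.2, -0.9]
finger_gap: 0.186
gripper_force: 64.2
```

>>> jog_arm:
  deltas:
    - [[0, 0, 0.05], 0, 0]
    - [[0, 0, 0.03], 0, 0]
    - [[0, 0, 0], 0, 0]

```text
time_s: 10.88
tcp_pos: [521.0, 97.1, 36.4]
orientation: [[0.844, 0.536, 0.002], [0.536, -0.844, -0.0], [0.002, 0.001, -1.0]]
wrist_force: [2.0, -4.5, 11.9]
finger_gap: 0.185
gripper_force: 65.7
```

Touchdown felt (12 N). Release to 0.35 and rise.

>>> jog_arm:
  deltas:
    - [[0, 0, 0], 0, 0.22]
    - [[0, 0, 0], 0, 0.28]
    - [[0, 0, 0], 0, 0.34]
    - [[0, 0, 0], 0, 0.34]

```text
time_s: 11.38
tcp_pos: [520.1, 97.6, 35.6]
orientation: [[0.844, 0.537, -0.0], [0.537, -0.844, 0.0], [-0.0, -0.0, -1.0]]
wrist_force: [0.6, 0.2, 0.0]
finger_gap: 0.34
gripper_force: 0.0
```

>>> jog_arm:
  deltas:
    - [[0, 0, -0.2], 0, 0.34]
    - [[0, 0, -0.5], 0, 0.34]
    - [[0, 0, -0.8], 0, 0.34]
    - [[0, 0, -0.8], 0, 0.34]
    - [[0, 0, -0.5], 0, 0.34]

```text
time_s: 12.0
tcp_pos: [520.5, 97.6, 121.5]
orientation: [[0.844, 0.537, 0.001], [0.537, -0.844, 0.0], [0.001, 0.0, -1.0]]
wrist_force: [-0.3, -0.5, 0.3]
finger_gap: 0.344
gripper_force: 0.0
```

```bash
python3 - <<'E'
from h import *
plan([(*(at(CA,23,-9.)+[-.8,.8]),118,.211)],.35)
E
```

```text
t 12.0 tcp [520.5  97.6 121.5] yaw -1.004 gap 0.344 F [-0.3 -0.5  0.3] g 0.0
[[[0.28, -0.49, 0.01], -0.95, 0.35], [[0.31, -0.47, 0.01], -0.95, 0.35], [[0.35, -0.44, 0.01], -0.95, 0.35], [[0.38, -0.42, 0.01], -0.95, 0.35], [[0.41, -0.39, 0.01], -0.95, 0.35]]
[[[0.44, -0.35, 0.01], -0.95, 0.35], [[0.47, -0.32, 0.01], -0.95, 0.35], [[0.49, -0.28, 0.01], -0.95, 0.35], [[0.51, -0.25, 0.0], -0.95, 0.35], [[0.53, -0.21, 0.01], -0.95, 0.35]]
[[[0.54, -0.16, 0.0], -0.95, 0.35], [[0.55, -0.12, 0.01], -0.95, 0.35], [[0.56, -0.08, 0.0], -0.95, 0.35], [[0.57, -0.04, 0.01], -0.95, 0.35], [[0.57, 0.01, 0.0], -0.95, 0.35]]
[[[0.56, 0.04, 0.01], -0.95, 0.35]]
```

>>> jog_arm:
  deltas:
    - [[0.28, -0.49, 0.01], -0.95, 0.35]
    - [[0.31, -0.47, 0.01], -0.95, 0.35]
    - [[0.35, -0.44, 0.01], -0.95, 0.35]
    - [[0.38, -0.42, 0.01], -0.95, 0.35]
    - [[0.41, -0.39, 0.01], -0.95, 0.35]

```text
time_s: 12.62
tcp_pos: [515.3, 183.4, 117.9]
orientation: [[0.58, 0.815, -0.0], [0.815, -0.58, 0.0], [-0.0, -0.0, -1.0]]
wrist_force: [-0.8, -0.3, 0.9]
finger_gap: 0.352
gripper_force: 0.0
```

>>> jog_arm:
  deltas:
    - [[0.44, -0.35, 0.01], -0.95, 0.35]
    - [[0.47, -0.32, 0.01], -0.95, 0.35]
    - [[0.49, -0.28, 0.01], -0.95, 0.35]
    - [[0.51, -0.25, 0], -0.95, 0.35]
    - [[0.53, -0.21, 0.01], -0.95, 0.35]

```text
time_s: 13.25
tcp_pos: [511.0, 268.1, 116.9]
orientation: [[0.237, 0.972, -0.0], [0.972, -0.237, 0.0], [0.0, -0.0, -1.0]]
wrist_force: [0.0, 0.2, 0.4]
finger_gap: 0.349
gripper_force: 0.0
```

>>> jog_arm:
  deltas:
    - [[0.54, -0.16, 0], -0.95, 0.35]
    - [[0.55, -0.12, 0.01], -0.95, 0.35]
    - [[0.56, -0.08, 0], -0.95, 0.35]
    - [[0.57, -0.04, 0.01], -0.95, 0.35]
    - [[0.57, 0.01, 0], -0.95, 0.35]

```text
time_s: 13.88
tcp_pos: [507.0, 352.9, 116.3]
orientation: [[-0.14, 0.99, 0.0], [0.99, 0.14, 0.0], [0.0, 0.0, -1.0]]
wrist_force: [-0.3, -0.8, 0.3]
finger_gap: 0.348
gripper_force: 0.0
```

>>> jog_arm:
  deltas:
    - [[0.56, 0.04, 0.01], -0.95, 0.35]
    - [[0, 0, 0], 0, 0.35]
    - [[0, 0, 0], 0, 0.35]

```text
time_s: 14.25
tcp_pos: [506.2, 368.1, 116.0]
orientation: [[-0.209, 0.978, 0.0], [0.978, 0.209, -0.0], [-0.0, -0.0, -1.0]]
wrist_force: [0.1, 0.1, 0.1]
finger_gap: 0.349
gripper_force: 0.0
```

```bash
python3 - <<'E'
from h import *
t=arm.grab_frame("top")
cv2.imwrite("pics/t2.png",cv2.resize(t[120:270,240:450],None,fx=3.5,fy=3.5,interpolation=cv2.INTER_CUBIC))
plan([(*(at(CA,23,-9.)+[-.8,.8]),37,.211)],.35)
E
```

```text
t 14.3 tcp [506.3 367.9 116.1] yaw 0.21 gap 0.354 F [ 0.2  0.  -0.1] g 0.0
[[[0.01, 0.0, 0.88], -0.0, 0.35], [[0.01, 0.0, 0.88], -0.0, 0.35], [[0.0, 0.01, 0.88], -0.0, 0.35]]
```

View pics/t2.png

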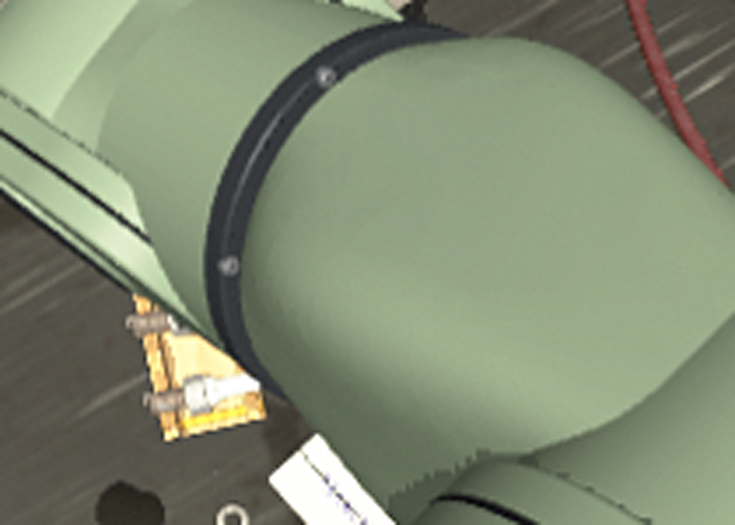

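The arm hides the bench rack here, so I'll check it with the scene camera later. Descending on plug 2.

>>> jog_arm:
  deltas:
    - [[0.02, 0, 0.8], 0, 0.35]
    - [[0.01, 0, 0.8], 0, 0.35]
    - [[0.01, 0, 0.6], 0, 0.35]
    - [[0, 0, 0.3], 0, 0.35]
    - [[0, 0, 0.14], 0, 0.35]

```text
time_s: 14.92
tcp_pos: [505.9, 369.8, 36.7]
orientation: [[-0.21, 0.978, 0.0], [0.978, 0.21, 0.0], [0.0, 0.0, -1.0]]
wrist_force: [-0.1, 0.1, 0.4]
finger_gap: 0.351
gripper_force: 0.0
```

>>> jog_arm:
  deltas:
    - [[0, 0, 0], 0, 0.35]
    - [[0, 0, 0], 0, 0.25]
    - [[0, 0, 0], 0, 0.2]

```text
time_s: 15.3
tcp_pos: [506.0, 370.0, 37.4]
orientation: [[-0.21, 0.978, 0.001], [0.978, 0.21, 0.001], [0.0, 0.001, -1.0]]
wrist_force: [-0.6, -0.8, 5.8]
finger_gap: 0.206
gripper_force: 46.3
```

>>> jog_arm:
  deltas:
    - [[0, 0, 0], 0, 0.1]
    - [[0, 0, 0], 0, 0]
    - [[0, 0, 0], 0, 0]
    - [[0, 0, 0], 0, 0]

```text
time_s: 15.8
tcp_pos: [506.0, 370.0, 37.4]
orientation: [[-0.21, 0.978, 0.001], [0.978, 0.21, 0.001], [0.0, 0.001, -1.0]]
wrist_force: [-1.0, -1.5, 6.3]
finger_gap: 0.203
gripper_force: 58.3
```

>>> jog_arm:
  deltas:
    - [[0, 0, -0.3], 0, 0]
    - [[0, 0, -0.6], 0, 0]
    - [[0, 0, -0.8], 0, 0]
    - [[0, 0, -0.9], 0, 0]
    - [[0, 0, -0.2], 0, 0]

```text
time_s: 16.42
tcp_pos: [506.4, 370.3, 123.4]
orientation: [[-0.21, 0.978, 0.002], [0.978, 0.21, 0.002], [0.001, 0.003, -1.0]]
wrist_force: [0.1, 1.4, -0.4]
finger_gap: 0.204
gripper_force: 58.5
```

```bash
python3 - <<'E'
from h import *
a=arm.grab_frame("scene")
cv2.imwrite("pics/s3.png",cv2.resize(a[110:250,240:410],None,fx=4,fy=4,interpolation=cv2.INTER_CUBIC))
plan([(*at(BE,23,-8),120,-1.003)],0)
E
```

```text
t 16.48 tcp [506.2 370.2 122.9] yaw 0.212 gap 0.201 F [-0.2  0.8 -0.2] g 58.5
[[[-0.47, -0.12, 0.01], 0.95, 0], [[-0.48, -0.09, 0.01], 0.95, 0], [[-0.49, -0.05, 0.01], 0.95, 0], [[-0.49, -0.01, 0.01], 0.95, 0], [[-0.49, 0.02, 0.0], 0.95, 0]]
[[[-0.48, 0.06, 0.01], 0.95, 0], [[-0.48, 0.1, 0.0], 0.95, 0], [[-0.47, 0.13, 0.01], 0.95, 0], [[-0.46, 0.17, 0.0], 0.95, 0], [[-0.44, 0.2, 0.01], 0.95, 0]]
[[[-0.43, 0.24, 0.0], 0.95, 0], [[-0.41, 0.27, 0.01], 0.95, 0], [[-0.38, 0.3, 0.0], 0.95, 0], [[-0.36, 0.32, 0.01], 0.95, 0], [[-0.34, 0.35, 0.0], 0.95, 0]]
[[[-0.31, 0.38, 0.01], 0.95, 0]]
```

View pics/s3.png

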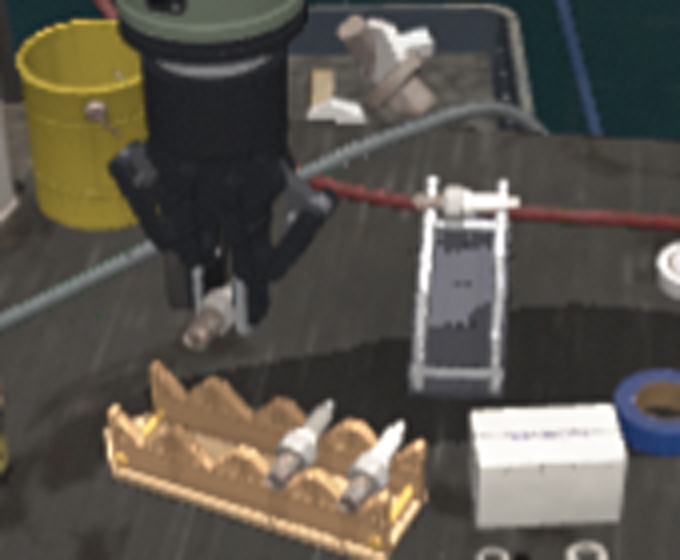

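Plug 1 lies across the bench rack at its far end, around (465,202) in the crop. Plug 2 is held straight and plugs 3 and 4 are in place.

>>> jog_arm:
  deltas:
    - [[-0.47, -0.12, 0.01], 0.95, 0]
    - [[-0.48, -0.09, 0.01], 0.95, 0]
    - [[-0.49, -0.05, 0.01], 0.95, 0]
    - [[-0.49, -0.01, 0.01], 0.95, 0]
    - [[-0.49, 0.02, 0], 0.95, 0]

```text
time_s: 17.1
tcp_pos: [502.3, 295.9, 119.2]
orientation: [[0.17, 0.985, -0.001], [0.985, -0.17, -0.0], [-0.001, -0.001, -1.0]]
wrist_force: [-0.4, 0.4, -1.2]
finger_gap: 0.203
gripper_force: 58.6
```

>>> jog_arm:
  deltas:
    - [[-0.48, 0.06, 0.01], 0.95, 0]
    - [[-0.48, 0.1, 0], 0.95, 0]
    - [[-0.47, 0.13, 0.01], 0.95, 0]
    - [[-0.46, 0.17, 0], 0.95, 0]
    - [[-0.44, 0.2, 0.01], 0.95, 0]

```text
time_s: 17.73
tcp_pos: [499.3, 222.6, 118.7]
orientation: [[0.525, 0.851, -0.0], [0.851, -0.525, 0.0], [-0.0, -0.0, -1.0]]
wrist_force: [0.3, 1.2, -0.6]
finger_gap: 0.199
gripper_force: 58.6
```

>>> jog_arm:
  deltas:
    - [[-0.43, 0.24, 0], 0.95, 0]
    - [[-0.41, 0.27, 0.01], 0.95, 0]
    - [[-0.38, 0.3, 0], 0.95, 0]
    - [[-0.36, 0.32, 0.01], 0.95, 0]
    - [[-0.34, 0.35, 0], 0.95, 0]

```text
time_s: 18.35
tcp_pos: [496.1, 149.5, 118.1]
orientation: [[0.804, 0.595, -0.0], [0.595, -0.804, 0.0], [0.0, -0.0, -1.0]]
wrist_force: [-0.2, -0.5, -1.1]
finger_gap: 0.203
gripper_force: 58.6
```

>>> jog_arm:
  deltas:
    - [[-0.31, 0.38, 0.01], 0.95, 0]
    - [[0, 0, 0], 0, 0]
    - [[0, 0, 0], 0, 0]

```text
time_s: 18.73
tcp_pos: [495.6, 136.3, 117.8]
orientation: [[0.843, 0.538, -0.0], [0.538, -0.843, 0.0], [0.0, -0.0, -1.0]]
wrist_force: [0.3, -0.2, -1.3]
finger_gap: 0.203
gripper_force: 58.6
```

```bash
python3 - <<'E'
from h import *
plan([(*at(BE,23,-8),38,-1.003)],0)
E
```

```text
t 18.73 tcp [495.6 136.3 117.8] yaw -1.003 gap 0.203 F [ 0.3 -0.2 -1.3] g 58.6
[[[0.0, 0.0, 0.89], -0.0, 0], [[0.01, 0.01, 0.89], -0.0, 0], [[0.0, 0.0, 0.88], -0.0, 0]]
```

>>> jog_arm:
  deltas:
    - [[0, 0, 0.8], 0, 0]
    - [[0, 0, 0.8], 0, 0]
    - [[0, 0, 0.6], 0, 0]
    - [[0, 0, 0.3], 0, 0]
    - [[0, 0, 0.15], 0, 0]

```text
time_s: 19.35
tcp_pos: [495.6, 136.1, 38.2]
orientation: [[0.843, 0.537, -0.0], [0.537, -0.843, 0.0], [0.0, -0.0, -1.0]]
wrist_force: [0.1, -1.9, 4.9]
finger_gap: 0.201
gripper_force: 59.3
```

>>> jog_arm:
  deltas:
    - [[0, 0, 0.05], 0, 0]
    - [[0, 0, 0], 0, 0]

```text
time_s: 19.6
tcp_pos: [496.0, 135.7, 37.5]
orientation: [[0.844, 0.537, 0.001], [0.537, -0.844, 0.0], [0.001, 0.0, -1.0]]
wrist_force: [0.9, -2.7, 3.9]
finger_gap: 0.206
gripper_force: 58.9
```

>>> jog_arm:
  deltas:
    - [[0, 0, 0.03], 0, 0]
    - [[0, 0, 0], 0, 0.23]
    - [[0, 0, 0], 0, 0.28]
    - [[0, 0, 0], 0, 0.34]
    - [[0, 0, 0], 0, 0.34]

```text
time_s: 20.23
tcp_pos: [495.6, 135.9, 36.0]
orientation: [[0.844, 0.537, -0.0], [0.537, -0.844, 0.0], [0.0, -0.0, -1.0]]
wrist_force: [0.4, -0.0, -0.1]
finger_gap: 0.34
gripper_force: 0.0
```

>>> jog_arm:
  deltas:
    - [[0, 0, -0.2], 0, 0.34]
    - [[0, 0, -0.5], 0, 0.34]
    - [[0, 0, -0.8], 0, 0.34]
    - [[0, 0, -0.8], 0, 0.34]
    - [[0, 0, -0.4], 0, 0.34]

```text
time_s: 20.85
tcp_pos: [496.0, 135.9, 118.8]
orientation: [[0.844, 0.537, 0.002], [0.537, -0.844, 0.001], [0.002, 0.0, -1.0]]
wrist_force: [0.8, -0.3, -1.1]
finger_gap: 0.339
gripper_force: 0.0
```

```bash
python3 - <<'E'
from h import *
plan([(*(at(CA,-23,-9.)+[-.8,.8]),118,.211)],.35)
E
```

```text
t 20.85 tcp [496.  135.9 118.8] yaw -1.004 gap 0.339 F [ 0.8 -0.3 -1.1] g 0.0
[[[0.19, -0.43, 0.0], -0.95, 0.35], [[0.22, -0.42, 0.0], -0.95, 0.35], [[0.25, -0.4, 0.0], -0.95, 0.35], [[0.28, -0.38, 0.0], -0.95, 0.35], [[0.31, -0.35, 0.0], -0.95, 0.35]]
[[[0.33, -0.33, 0.0], -0.95, 0.35], [[0.36, -0.3, 0.0], -0.95, 0.35], [[0.38, -0.28, 0.0], -0.95, 0.35], [[0.4, -0.24, 0.0], -0.95, 0.35], [[0.42, -0.21, 0.0], -0.95, 0.35]]
[[[0.43, -0.18, 0.0], -0.95, 0.35], [[0.45, -0.15, 0.01], -0.95, 0.35], [[0.46, -0.12, 0.0], -0.95, 0.35], [[0.46, -0.08, 0.01], -0.95, 0.35], [[0.47, -0.04, 0.0], -0.95, 0.35]]
[[[0.47, -0.01, 0.01], -0.95, 0.35]]
```

>>> jog_arm:
  deltas:
    - [[0.19, -0.43, 0], -0.95, 0.35]
    - [[0.22, -0.42, 0], -0.95, 0.35]
    - [[0.25, -0.4, 0], -0.95, 0.35]
    - [[0.28, -0.38, 0], -0.95, 0.35]
    - [[0.31, -0.35, 0], -0.95, 0.35]

```text
time_s: 21.48
tcp_pos: [484.4, 206.7, 116.7]
orientation: [[0.58, 0.815, -0.0], [0.815, -0.58, 0.0], [-0.0, -0.0, -1.0]]
wrist_force: [1.0, 0.6, -0.1]
finger_gap: 0.349
gripper_force: 0.0
```

>>> jog_arm:
  deltas:
    - [[0.33, -0.33, 0], -0.95, 0.35]
    - [[0.36, -0.3, 0], -0.95, 0.35]
    - [[0.38, -0.28, 0], -0.95, 0.35]
    - [[0.4, -0.24, 0], -0.95, 0.35]
    - [[0.42, -0.21, 0], -0.95, 0.35]

```text
time_s: 22.1
tcp_pos: [473.9, 276.0, 117.0]
orientation: [[0.237, 0.972, 0.0], [0.972, -0.237, 0.0], [0.0, 0.0, -1.0]]
wrist_force: [-0.2, -0.1, -0.1]
finger_gap: 0.349
gripper_force: 0.0
```

>>> jog_arm:
  deltas:
    - [[0.43, -0.18, 0], -0.95, 0.35]
    - [[0.45, -0.15, 0], -0.95, 0.35]
    - [[0.46, -0.12, 0], -0.95, 0.35]
    - [[0.46, -0.08, 0], -0.95, 0.35]
    - [[0.47, -0.04, 0], -0.95, 0.35]

```text
time_s: 22.72
tcp_pos: [463.0, 345.8, 116.9]
orientation: [[-0.14, 0.99, -0.0], [0.99, 0.14, 0.0], [0.0, -0.0, -1.0]]
wrist_force: [-0.1, -0.1, -0.5]
finger_gap: 0.349
gripper_force: 0.0
```

>>> jog_arm:
  deltas:
    - [[0.47, -0.01, 0], -0.95, 0.35]
    - [[0, 0, 0], 0, 0.35]
    - [[0, 0, 0], 0, 0.35]

```text
time_s: 23.1
tcp_pos: [461.2, 358.3, 116.9]
orientation: [[-0.209, 0.978, -0.0], [0.978, 0.209, -0.0], [-0.0, -0.0, -1.0]]
wrist_force: [0.7, -0.2, 0.6]
finger_gap: 0.35
gripper_force: 0.0
```

```bash
python3 - <<'E'
from h import *
plan([(*(at(CA,-23,-9.)+[-.8,.8]),37,.211)],.35)
E
```

```text
t 23.1 tcp [461.2 358.3 116.9] yaw 0.211 gap 0.35 F [ 0.7 -0.2  0.6] g 0.0
[[[0.01, 0.0, 0.89], -0.0, 0.35], [[0.0, 0.01, 0.89], -0.0, 0.35], [[0.01, 0.0, 0.88], -0.0, 0.35]]
```

>>> jog_arm:
  deltas:
    - [[0.03, 0, 0.8], 0, 0.35]
    - [[0.01, 0, 0.8], 0, 0.35]
    - [[0, 0, 0.6], 0, 0.35]
    - [[0, 0, 0.3], 0, 0.35]
    - [[0, 0, 0.16], 0, 0.35]

```text
time_s: 23.72
tcp_pos: [460.9, 359.9, 37.0]
orientation: [[-0.21, 0.978, 0.0], [0.978, 0.21, -0.0], [-0.0, 0.0, -1.0]]
wrist_force: [0.3, -0.7, -0.3]
finger_gap: 0.349
gripper_force: 0.0
```

>>> jog_arm:
  deltas:
    - [[0, 0, 0], 0, 0.35]
    - [[0, 0, 0], 0, 0.25]
    - [[0, 0, 0], 0, 0.2]

```text
time_s: 24.1
tcp_pos: [461.1, 360.1, 37.7]
orientation: [[-0.21, 0.978, 0.001], [0.978, 0.21, 0.001], [0.0, 0.001, -1.0]]
wrist_force: [1.1, -0.7, 3.8]
finger_gap: 0.212
gripper_force: 43.7
```

>>> jog_arm:
  deltas:
    - [[0, 0, 0], 0, 0.1]
    - [[0, 0, 0], 0, 0]
    - [[0, 0, 0], 0, 0]
    - [[0, 0, 0], 0, 0]

```text
time_s: 24.6
tcp_pos: [461.1, 360.1, 37.6]
orientation: [[-0.21, 0.978, 0.001], [0.978, 0.21, 0.001], [0.0, 0.001, -1.0]]
wrist_force: [0.4, -1.7, 6.5]
finger_gap: 0.203
gripper_force: 58.3
```

Same grip as plug 2. Lift.

>>> jog_arm:
  deltas:
    - [[0, 0, -0.3], 0, 0]
    - [[0, 0, -0.6], 0, 0]
    - [[0, 0, -0.8], 0, 0]
    - [[0, 0, -0.9], 0, 0]
    - [[0, 0, -0.2], 0, 0]

```text
time_s: 25.22
tcp_pos: [461.3, 360.4, 123.6]
orientation: [[-0.21, 0.978, 0.002], [0.978, 0.21, 0.002], [0.002, 0.003, -1.0]]
wrist_force: [-0.4, -0.4, -1.5]
finger_gap: 0.201
gripper_force: 58.5
```

```bash
python3 - <<'E'
from h import *
plan([(*at(BE,-23,-8),118,-1.003)],0)
E
```

```text
t 25.23 tcp [461.3 360.4 123.6] yaw 0.212 gap 0.201 F [-0.4 -0.4 -1.5] g 58.5
[[[-0.38, -0.06, 0.01], 0.95, 0], [[-0.39, -0.03, 0.01], 0.95, 0], [[-0.39, -0.0, 0.01], 0.95, 0], [[-0.39, 0.03, 0.01], 0.95, 0], [[-0.38, 0.06, 0.01], 0.95, 0]]
[[[-0.38, 0.08, 0.01], 0.95, 0], [[-0.37, 0.11, 0.01], 0.95, 0], [[-0.36, 0.14, 0.01], 0.95, 0], [[-0.35, 0.17, 0.01], 0.95, 0], [[-0.33, 0.19, 0.01], 0.95, 0]]
[[[-0.32, 0.22, 0.01], 0.95, 0], [[-0.3, 0.24, 0.02], 0.95, 0], [[-0.28, 0.27, 0.01], 0.95, 0], [[-0.26, 0.29, 0.02], 0.95, 0], [[-0.24, 0.3, 0.01], 0.95, 0]]
[[[-0.22, 0.32, 0.02], 0.95, 0]]
```

>>> jog_arm:
  deltas:
    - [[-0.38, -0.06, 0.01], 0.95, 0]
    - [[-0.39, -0.03, 0.01], 0.95, 0]
    - [[-0.39, 0, 0.01], 0.95, 0]
    - [[-0.39, 0.03, 0.01], 0.95, 0]
    - [[-0.38, 0.06, 0.01], 0.95, 0]

```text
time_s: 25.85
tcp_pos: [464.1, 301.4, 119.7]
orientation: [[0.17, 0.985, -0.0], [0.985, -0.17, -0.0], [-0.0, -0.0, -1.0]]
wrist_force: [0.8, 0.9, -1.4]
finger_gap: 0.201
gripper_force: 58.5
```

>>> jog_arm:
  deltas:
    - [[-0.38, 0.08, 0.01], 0.95, 0]
    - [[-0.37, 0.11, 0.01], 0.95, 0]
    - [[-0.36, 0.14, 0.01], 0.95, 0]
    - [[-0.35, 0.17, 0.01], 0.95, 0]
    - [[-0.33, 0.19, 0.01], 0.95, 0]

```text
time_s: 26.48
tcp_pos: [467.1, 243.3, 118.1]
orientation: [[0.525, 0.851, -0.0], [0.851, -0.525, 0.0], [-0.0, -0.0, -1.0]]
wrist_force: [0.5, 0.4, -0.4]
finger_gap: 0.193
gripper_force: 58.5
```

>>> jog_arm:
  deltas:
    - [[-0.32, 0.22, 0.01], 0.95, 0]
    - [[-0.3, 0.24, 0.01], 0.95, 0]
    - [[-0.28, 0.27, 0.01], 0.95, 0]
    - [[-0.26, 0.29, 0.01], 0.95, 0]
    - [[-0.24, 0.3, 0.01], 0.95, 0]

```text
time_s: 27.1
tcp_pos: [470.3, 185.3, 116.6]
orientation: [[0.804, 0.595, 0.0], [0.595, -0.804, 0.0], [0.0, -0.0, -1.0]]
wrist_force: [0.9, 0.6, -1.0]
finger_gap: 0.202
gripper_force: 58.5
```

>>> jog_arm:
  deltas:
    - [[-0.22, 0.32, 0.01], 0.95, 0]
    - [[0, 0, 0], 0, 0]
    - [[0, 0, 0], 0, 0]

```text
time_s: 27.48
tcp_pos: [470.8, 174.8, 116.3]
orientation: [[0.843, 0.538, 0.0], [0.538, -0.843, 0.0], [0.0, -0.0, -1.0]]
wrist_force: [-0.5, 0.8, -0.1]
finger_gap: 0.197
gripper_force: 58.5
```

```bash
python3 - <<'E'
from h import *
plan([(*at(BE,-23,-8),38,-1.003)],0)
E
```

```text
t 27.48 tcp [470.8 174.8 116.3] yaw -1.003 gap 0.197 F [-0.5  0.8 -0.1] g 58.5
[[[0.01, 0.0, 0.87], -0.0, 0], [[0.0, 0.0, 0.87], -0.0, 0], [[0.01, 0.01, 0.87], -0.0, 0]]
```

>>> jog_arm:
  deltas:
    - [[0, 0, 0.8], 0, 0]
    - [[0, 0, 0.8], 0, 0]
    - [[0, 0, 0.6], 0, 0]
    - [[0, 0, 0.3], 0, 0]
    - [[0, 0, 0.1], 0, 0]

```text
time_s: 28.1
tcp_pos: [470.7, 174.6, 38.2]
orientation: [[0.843, 0.537, -0.0], [0.537, -0.843, 0.0], [-0.0, -0.0, -1.0]]
wrist_force: [-1.1, -1.1, 5.3]
finger_gap: 0.194
gripper_force: 59.0
```

>>> jog_arm:
  deltas:
    - [[0, 0, 0.05], 0, 0]
    - [[0, 0, 0.03], 0, 0]
    - [[0, 0, 0], 0, 0]

```text
time_s: 28.48
tcp_pos: [471.2, 174.3, 37.2]
orientation: [[0.844, 0.537, 0.001], [0.537, -0.844, 0.0], [0.001, 0.0, -1.0]]
wrist_force: [-3.3, -3.1, 17.8]
finger_gap: 0.198
gripper_force: 60.0
```

>>> jog_arm:
  deltas:
    - [[0, 0, 0], 0, 0.23]
    - [[0, 0, 0], 0, 0.28]
    - [[0, 0, 0], 0, 0.34]
    - [[0, 0, 0], 0, 0.34]

```text
time_s: 28.98
tcp_pos: [470.8, 174.5, 36.0]
orientation: [[0.844, 0.537, 0.0], [0.537, -0.844, 0.0], [0.0, -0.0, -1.0]]
wrist_force: [0.0, -0.5, -0.6]
finger_gap: 0.338
gripper_force: 0.0
```

>>> jog_arm:
  deltas:
    - [[0, 0, -0.2], 0, 0.34]
    - [[0, 0, -0.5], 0, 0.34]
    - [[0, 0, -0.8], 0, 0.34]
    - [[0, 0, -0.8], 0, 0.34]
    - [[0, 0, -0.4], 0, 0.34]

```text
time_s: 29.6
tcp_pos: [471.1, 174.5, 118.7]
orientation: [[0.844, 0.537, 0.002], [0.537, -0.844, 0.001], [0.002, 0.0, -1.0]]
wrist_force: [-0.3, -0.0, -0.8]
finger_gap: 0.34
gripper_force: 0.0
```

```bash
python3 - <<'E'
from h import *
plan([(*(at(CA,-69,-8.)+[-.8,.9]),118,.211)],.35)
E
```

```text
t 29.6 tcp [471.1 174.5 118.7] yaw -1.004 gap 0.34 F [-0.3 -0.  -0.8] g 0.0
[[[0.1, -0.37, 0.0], -0.95, 0.35], [[0.13, -0.36, 0.0], -0.95, 0.35], [[0.15, -0.35, 0.0], -0.95, 0.35], [[0.18, -0.34, 0.0], -0.95, 0.35], [[0.21, -0.32, 0.0], -0.95, 0.35]]
[[[0.23, -0.31, 0.0], -0.95, 0.35], [[0.25, -0.29, 0.0], -0.95, 0.35], [[0.27, -0.27, 0.0], -0.95, 0.35], [[0.29, -0.25, 0.0], -0.95, 0.35], [[0.31, -0.22, 0.0], -0.95, 0.35]]
[[[0.33, -0.2, 0.0], -0.95, 0.35], [[0.34, -0.17, 0.0], -0.95, 0.35], [[0.36, -0.15, 0.01], -0.95, 0.35], [[0.37, -0.12, 0.0], -0.95, 0.35], [[0.37, -0.09, 0.01], -0.95, 0.35]]
[[[0.38, -0.06, 0.0], -0.95, 0.35]]
```

>>> jog_arm:
  deltas:
    - [[0.1, -0.37, 0], -0.95, 0.35]
    - [[0.13, -0.36, 0], -0.95, 0.35]
    - [[0.15, -0.35, 0], -0.95, 0.35]
    - [[0.18, -0.34, 0], -0.95, 0.35]
    - [[0.21, -0.32, 0], -0.95, 0.35]

```text
time_s: 30.22
tcp_pos: [453.3, 230.1, 116.7]
orientation: [[0.58, 0.815, -0.0], [0.815, -0.58, -0.0], [-0.0, -0.0, -1.0]]
wrist_force: [-0.1, 0.3, 0.2]
finger_gap: 0.351
gripper_force: 0.0
```

>>> jog_arm:
  deltas:
    - [[0.23, -0.31, 0], -0.95, 0.35]
    - [[0.25, -0.29, 0], -0.95, 0.35]
    - [[0.27, -0.27, 0], -0.95, 0.35]
    - [[0.29, -0.25, 0], -0.95, 0.35]
    - [[0.31, -0.22, 0], -0.95, 0.35]

```text
time_s: 30.85
tcp_pos: [436.0, 284.6, 117.0]
orientation: [[0.237, 0.972, 0.0], [0.972, -0.237, 0.0], [0.0, -0.0, -1.0]]
wrist_force: [0.3, 0.5, 0.1]
finger_gap: 0.348
gripper_force: 0.0
```

>>> jog_arm:
  deltas:
    - [[0.33, -0.2, 0], -0.95, 0.35]
    - [[0.34, -0.17, 0], -0.95, 0.35]
    - [[0.36, -0.15, 0], -0.95, 0.35]
    - [[0.37, -0.12, 0], -0.95, 0.35]
    - [[0.37, -0.09, 0], -0.95, 0.35]

```text
time_s: 31.48
tcp_pos: [419.0, 339.9, 116.9]
orientation: [[-0.14, 0.99, -0.0], [0.99, 0.14, 0.0], [0.0, -0.0, -1.0]]
wrist_force: [0.1, -0.5, -0.5]
finger_gap: 0.358
gripper_force: 0.0
```

>>> jog_arm:
  deltas:
    - [[0.38, -0.06, 0], -0.95, 0.35]
    - [[0, 0, 0], 0, 0.35]
    - [[0, 0, 0], 0, 0.35]

```text
time_s: 31.85
tcp_pos: [416.1, 349.8, 116.9]
orientation: [[-0.209, 0.978, 0.0], [0.978, 0.209, -0.0], [-0.0, -0.0, -1.0]]
wrist_force: [0.2, 0.5, -0.5]
finger_gap: 0.355
gripper_force: 0.0
```

```bash
python3 - <<'E'
from h import *
plan([(*(at(CA,-69,-8.)+[-.8,.9]),37,.211)],.35)
E
```

```text
t 31.85 tcp [416.1 349.8 116.9] yaw 0.211 gap 0.355 F [ 0.2  0.5 -0.5] g 0.0
[[[0.0, 0.0, 0.89], -0.0, 0.35], [[0.01, 0.01, 0.89], -0.0, 0.35], [[0.0, 0.0, 0.88], -0.0, 0.35]]
```

>>> jog_arm:
  deltas:
    - [[0.01, 0, 0.8], 0, 0.35]
    - [[0, 0, 0.8], 0, 0.35]
    - [[0, 0, 0.6], 0, 0.35]
    - [[0, 0, 0.3], 0, 0.35]
    - [[0, 0, 0.16], 0, 0.35]

```text
time_s: 32.48
tcp_pos: [415.9, 350.3, 37.1]
orientation: [[-0.21, 0.978, 0.0], [0.978, 0.21, -0.0], [-0.0, -0.0, -1.0]]
wrist_force: [0.1, 0.4, 0.6]
finger_gap: 0.35
gripper_force: 0.3
```

>>> jog_arm:
  deltas:
    - [[0, 0, 0], 0, 0.35]
    - [[0, 0, 0], 0, 0.25]
    - [[0, 0, 0], 0, 0.2]

```text
time_s: 32.85
tcp_pos: [416.1, 350.4, 37.6]
orientation: [[-0.21, 0.978, 0.001], [0.978, 0.21, 0.0], [0.0, 0.001, -1.0]]
wrist_force: [-0.1, -1.9, 5.1]
finger_gap: 0.211
gripper_force: 41.5
```

>>> jog_arm:
  deltas:
    - [[0, 0, 0], 0, 0.1]
    - [[0, 0, 0], 0, 0]
    - [[0, 0, 0], 0, 0]
    - [[0, 0, 0], 0, 0]

```text
time_s: 33.35
tcp_pos: [416.1, 350.5, 37.7]
orientation: [[-0.21, 0.978, 0.001], [0.978, 0.21, 0.0], [0.0, 0.001, -1.0]]
wrist_force: [-0.3, -1.5, 6.4]
finger_gap: 0.2
gripper_force: 58.3
```

>>> jog_arm:
  deltas:
    - [[0, 0, -0.3], 0, 0]
    - [[0, 0, -0.6], 0, 0]
    - [[0, 0, -0.8], 0, 0]
    - [[0, 0, -0.9], 0, 0]
    - [[0, 0, -0.2], 0, 0]

```text
time_s: 33.98
tcp_pos: [416.2, 350.8, 122.9]
orientation: [[-0.21, 0.978, 0.002], [0.978, 0.21, 0.002], [0.001, 0.002, -1.0]]
wrist_force: [-1.2, 0.3, -1.1]
finger_gap: 0.2
gripper_force: 58.5
```

```bash
python3 - <<'E'
from h import *
plan([(*at(BE,-69,-8),118,-1.003)],0)
E
```

```text
t 33.98 tcp [416.2 350.8 122.9] yaw 0.212 gap 0.2 F [-1.2  0.3 -1.1] g 58.5
[[[-0.29, 0.0, 0.01], 0.95, 0], [[-0.29, 0.02, 0.01], 0.95, 0], [[-0.29, 0.05, 0.01], 0.95, 0], [[-0.28, 0.07, 0.01], 0.95, 0], [[-0.28, 0.09, 0.01], 0.95, 0]]
[[[-0.27, 0.11, 0.01], 0.95, 0], [[-0.26, 0.13, 0.01], 0.95, 0], [[-0.25, 0.15, 0.01], 0.95, 0], [[-0.24, 0.17, 0.01], 0.95, 0], [[-0.23, 0.19, 0.01], 0.95, 0]]
[[[-0.21, 0.2, 0.01], 0.95, 0], [[-0.2, 0.22, 0.01], 0.95, 0], [[-0.18, 0.23, 0.01], 0.95, 0], [[-0.16, 0.25, 0.01], 0.95, 0], [[-0.14, 0.26, 0.01], 0.95, 0]]
[[[-0.12, 0.26, 0.01], 0.95, 0]]
```

>>> jog_arm:
  deltas:
    - [[-0.29, 0, 0.01], 0.95, 0]
    - [[-0.29, 0.02, 0.01], 0.95, 0]
    - [[-0.29, 0.05, 0.01], 0.95, 0]
    - [[-0.28, 0.07, 0.01], 0.95, 0]
    - [[-0.28, 0.09, 0.01], 0.95, 0]

```text
time_s: 34.6
tcp_pos: [425.1, 307.3, 119.2]
orientation: [[0.17, 0.985, -0.001], [0.985, -0.17, -0.0], [-0.001, -0.001, -1.0]]
wrist_force: [0.4, -0.1, -1.2]
finger_gap: 0.193
gripper_force: 58.5
```

>>> jog_arm:
  deltas:
    - [[-0.27, 0.11, 0.01], 0.95, 0]
    - [[-0.26, 0.13, 0.01], 0.95, 0]
    - [[-0.25, 0.15, 0.01], 0.95, 0]
    - [[-0.24, 0.17, 0.01], 0.95, 0]
    - [[-0.23, 0.19, 0.01], 0.95, 0]

```text
time_s: 35.22
tcp_pos: [435.0, 264.3, 118.0]
orientation: [[0.525, 0.851, -0.0], [0.851, -0.525, 0.0], [-0.0, -0.0, -1.0]]
wrist_force: [0.6, 0.3, -1.3]
finger_gap: 0.2
gripper_force: 58.5
```

>>> jog_arm:
  deltas:
    - [[-0.21, 0.2, 0.01], 0.95, 0]
    - [[-0.2, 0.22, 0.01], 0.95, 0]
    - [[-0.18, 0.23, 0.01], 0.95, 0]
    - [[-0.16, 0.25, 0.01], 0.95, 0]
    - [[-0.14, 0.26, 0.01], 0.95, 0]

```text
time_s: 35.85
tcp_pos: [444.5, 221.2, 116.6]
orientation: [[0.804, 0.595, 0.0], [0.595, -0.804, 0.0], [0.0, -0.0, -1.0]]
wrist_force: [-0.1, -1.0, -0.6]
finger_gap: 0.198
gripper_force: 58.5
```

>>> jog_arm:
  deltas:
    - [[-0.12, 0.26, 0.01], 0.95, 0]
    - [[0, 0, 0], 0, 0]
    - [[0, 0, 0], 0, 0]

```text
time_s: 36.22
tcp_pos: [446.0, 213.6, 116.3]
orientation: [[0.843, 0.538, -0.0], [0.538, -0.843, 0.0], [0.0, -0.0, -1.0]]
wrist_force: [0.7, 0.6, -1.3]
finger_gap: 0.199
gripper_force: 58.5
```

```bash
python3 - <<'E'
from h import *
plan([(*at(BE,-69,-8),38,-1.003)],0)
E
```

```text
t 36.23 tcp [446.  213.6 116.3] yaw -1.003 gap 0.199 F [ 0.7  0.6 -1.3] g 58.5
[[[0.01, 0.0, 0.87], -0.0, 0], [[0.0, 0.0, 0.87], -0.0, 0], [[0.01, 0.01, 0.87], -0.0, 0]]
```

>>> jog_arm:
  deltas:
    - [[0, 0, 0.8], 0, 0]
    - [[0, 0, 0.8], 0, 0]
    - [[0, 0, 0.6], 0, 0]
    - [[0, 0, 0.3], 0, 0]
    - [[0, 0, 0.1], 0, 0]

```text
time_s: 36.85
tcp_pos: [446.1, 213.5, 38.2]
orientation: [[0.843, 0.537, -0.0], [0.537, -0.843, 0.0], [-0.0, -0.0, -1.0]]
wrist_force: [-0.1, -1.7, 3.9]
finger_gap: 0.199
gripper_force: 59.1
```

>>> jog_arm:
  deltas:
    - [[0, 0, 0.05], 0, 0]
    - [[0, 0, 0.03], 0, 0]
    - [[0, 0, 0], 0, 0]

```text
time_s: 37.22
tcp_pos: [446.6, 213.2, 37.2]
orientation: [[0.844, 0.537, 0.001], [0.537, -0.844, 0.0], [0.001, 0.0, -1.0]]
wrist_force: [-2.7, -3.8, 17.6]
finger_gap: 0.197
gripper_force: 60.8
```

Release, rise, then back off to the right so the cameras can see.

>>> jog_arm:
  deltas:
    - [[0, 0, 0], 0, 0.23]
    - [[0, 0, 0], 0, 0.28]
    - [[0, 0, 0], 0, 0.34]
    - [[0, 0, 0], 0, 0.34]

```text
time_s: 37.72
tcp_pos: [446.1, 213.4, 36.0]
orientation: [[0.844, 0.537, 0.0], [0.537, -0.844, 0.0], [0.0, -0.0, -1.0]]
wrist_force: [-0.2, 0.1, 0.2]
finger_gap: 0.342
gripper_force: 0.0
```

>>> jog_arm:
  deltas:
    - [[0, 0, -0.2], 0, 0.34]
    - [[0, 0, -0.5], 0, 0.34]
    - [[0, 0, -0.8], 0, 0.34]
    - [[0, 0, -0.9], 0, 0.34]
    - [[0, 0, -0.9], 0, 0.34]

```text
time_s: 38.35
tcp_pos: [446.1, 213.3, 136.8]
orientation: [[0.844, 0.537, 0.001], [0.537, -0.844, 0.0], [0.001, -0.0, -1.0]]
wrist_force: [0.6, -0.0, 0.1]
finger_gap: 0.343
gripper_force: 0.0
```

>>> jog_arm:
  deltas:
    - [[0, 0, -0.9], 0, 0.34]
    - [[0, 0.7, -0.9], 0, 0.34]
    - [[0, 0.9, -0.4], 0, 0.34]
    - [[0, 1, 0], 0, 0.34]
    - [[0, 1, 0], 0, 0.34]

```text
time_s: 38.98
tcp_pos: [504.5, 121.3, 202.2]
orientation: [[0.844, 0.537, 0.001], [0.537, -0.844, 0.0], [0.001, 0.0, -1.0]]
wrist_force: [0.8, -0.1, 0.6]
finger_gap: 0.344
gripper_force: 0.0
```

>>> jog_arm:
  deltas:
    - [[0, 1, 0], 0, 0.34]
    - [[0, 1, 0], 0, 0.34]
    - [[0, 1, 0], 0, 0.34]
    - [[0, 1, 0], 0, 0.34]
    - [[0, 1, 0], 0, 0.34]

```text
time_s: 39.6
tcp_pos: [584.9, -5.3, 202.1]
orientation: [[0.844, 0.537, 0.001], [0.537, -0.844, 0.0], [0.001, 0.0, -1.0]]
wrist_force: [-0.1, 0.4, -0.6]
finger_gap: 0.337
gripper_force: 0.0
```

>>> jog_arm:
  deltas:
    - [[-0.5, 0.8, 0], 0, 0.34]
    - [[-0.5, 0.8, 0], 0, 0.34]
    - [[-0.5, 0.8, 0], 0, 0.34]
    - [[-0.5, 0.8, 0], 0, 0.34]
    - [[0, 0, 0], 0, 0.34]

```text
time_s: 40.22
tcp_pos: [585.0, -119.8, 201.9]
orientation: [[0.845, 0.534, 0.0], [0.534, -0.845, -0.001], [-0.0, 0.001, -1.0]]
wrist_force: [-0.8, 1.0, 0.8]
finger_gap: 0.343
gripper_force: 0.0
```

```bash
python3 - <<'E'
from h import *
t=arm.grab_frame("top")
cv2.imwrite("pics/t3.png",cv2.resize(t[90:290,230:450],None,fx=3.0,fy=3.0,interpolation=cv2.INTER_CUBIC))
cv2.imwrite("pics/t3c.png",cv2.resize(t[150:235,345:445],None,fx=7,fy=7,interpolation=cv2.INTER_CUBIC))
E
```

```text
(no output)
```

View pics/t3.png

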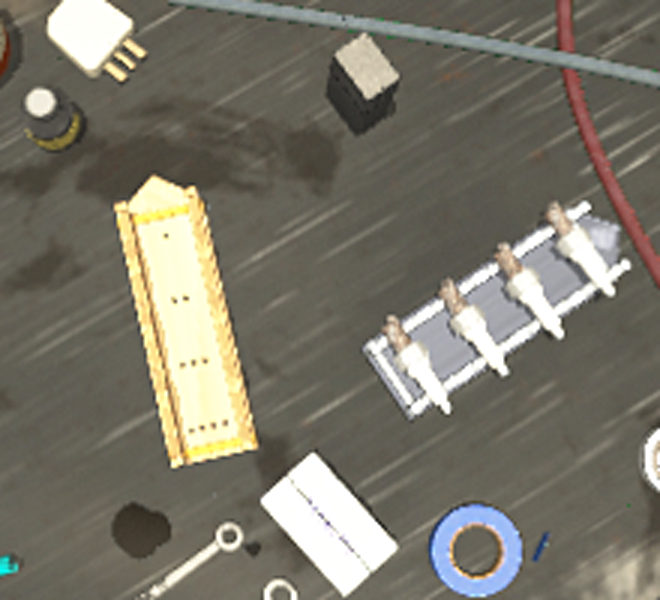

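View pics/t3c.png

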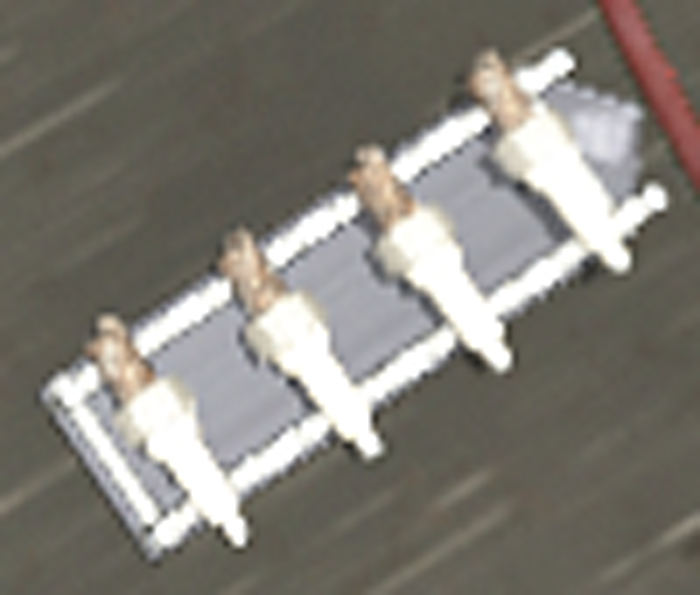

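All four plugs lie across the bench rack. In the crop the thread ends are at (486,58), (368,152), (238,235) and (105,322), and the tips at (622,268), (502,368), (374,455) and (238,543). Bystanders look unmoved. Numeric check, then hand in.

```bash
python3 - <<'E'
from h import *
th=back("top",crop([(486,53),(368,148),(238,231),(105,317)],7,(345,150)),43)
ti=back("top",crop([(622,268),(502,368),(374,455),(238,543)],7,(345,150)),47)
o=ti+(th-ti)*(38/71); a=BE[2]; d=o[:,:2]-BE[:2]
print(np.c_[d@[math.cos(a),math.sin(a)],d@[-math.sin(a),math.cos(a)]].round(1))
e=(th-ti)[:,:2]; print(np.linalg.norm(e,axis=1).round(1),(np.arctan2(e[:,1],e[:,0])-a-math.pi/2).round(3))
E
```

```text
[[ 71.2   4.3]
 [ 25.2   0.2]
 [-20.6   0.7]
 [-67.4   1.4]]
[74.5 74.9 75.7 75.4] [-0.06  -0.07  -0.064 -0.071]
```

```bash
python3 -c "
from workcell import arm
print(arm.sign_off())"
```

```text
the job is handed in; nothing more can be done
None
```

All four plugs are in bench rack notches 1 to 4, in order from the pointed end; the final camera check put each within tolerance with the bystanders looking unmoved, and I handed the job in at about 40 s of the 80 s (no verdict was returned).

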